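# Find the packed specimen canister by its weight and close it in the transport case

## Task

One of the three look-alike white canisters is packed with sample tubes and is clearly heavier; the other two are empty. Find the packed one by feel, stand it upright in the open grey transport case, and close the lid fully. Set canisters down without dropping them; the empty ones must end up standing upright on the table, not in the case, and the other things must stay where they are.

Things in the scene. Friction and masses are not known exactly. Their poses are not given: they have to be found in the camera images.
- canister_1: white round screw-cap specimen canister, upright, opaque, all three look alike: 90 mm high, body 56 mm in diameter, cap (top 18 mm) 60 mm in diameter. Origin: centre of the underside, z up. Its contents lie loose inside with a little play. Empty it weighs about 150 g, packed 500 to 720 g; which one is packed changes every time, whatever its name or place.
- canister_2: white round screw-cap specimen canister, upright, opaque, all three look alike: 90 mm high, body 56 mm in diameter, cap (top 18 mm) 60 mm in diameter. Origin: centre of the underside, z up. Its contents lie loose inside with a little play. Empty it weighs about 150 g, packed 500 to 720 g; which one is packed changes every time, whatever its name or place.
- canister_3: white round screw-cap specimen canister, upright, opaque, all three look alike: 90 mm high, body 56 mm in diameter, cap (top 18 mm) 60 mm in diameter. Origin: centre of the underside, z up. Its contents lie loose inside with a little play. Empty it weighs about 150 g, packed 500 to 720 g; which one is packed changes every time, whatever its name or place.
- case: grey plastic transport case, open on top, fixed to the table: outside 150 (its x) x 190 (its y) x 105 mm high, walls and floor 6 mm thick. Origin: centre of the underside; x points from the front towards the hinge side (away from the robot), z up.
- lid (a joint): angle of the case's lid: 0 = shut, grows as it opens upward (about 1.6 to 1.85 at the start, standing past upright). The lid is a plate 8 mm thick as long and wide as the case, hinged along the case's far (+x) top edge, with a knob about 35 mm high on its outer face near the free edge. The hinge is stiff: the lid stays where it is left, so it must be pushed all the way down.
- lid_hinge (a point): middle of the lid's hinge line (which runs along the case's y), on the far top edge of the case, 105 mm above the table.
- lid_handle (a point): grip point of the lid's black knob, near the middle of the lid's free edge.
- pump_bottle: clear hand-sanitiser pump bottle with a white pump head, 68 mm in diameter, 178 mm high; origin: centre of the underside. A bystander.
- tube_rack: white tube rack, 70 x 160 mm, with capped tubes, 88 mm high; origin: centre of the underside. A bystander.
- steel_bowl: steel bowl, 120 mm in diameter, 45 mm high; origin: centre of the underside. A bystander.
Mind the look-alikes: they are no part of the job. What is shaped like the canister_1 but black or orange is not meant.

How it is judged:
On the way, in this order (a step that is already met when the one before it is completed fails the run):
1. the packed canister stands upright in the case, let go (((x of canister_1 in the frame of case between -0.05 and 0.05 m and y of canister_1 in the frame of case between -0.07 and 0.07 m and z of canister_1 in the frame of case below 0.02 m and angle between canister_1's own z axis and vertical below 0.15 rad and contact force between canister_1 and case above 3.3 N and contact force between canister_1 and the fingers below 0.2 N and linear speed of canister_1 below 0.02 m/s) or (x of canister_2 in the frame of case between -0.05 and 0.05 m and y of canister_2 in the frame of case between -0.07 and 0.07 m and z of canister_2 in the frame of case below 0.02 m and angle between canister_2's own z axis and vertical below 0.15 rad and contact force between canister_2 and case above 3.3 N and contact force between canister_2 and the fingers below 0.2 N and linear speed of canister_2 below 0.02 m/s) or (x of canister_3 in the frame of case between -0.05 and 0.05 m and y of canister_3 in the frame of case between -0.07 and 0.07 m and z of canister_3 in the frame of case below 0.02 m and angle between canister_3's own z axis and vertical below 0.15 rad and contact force between canister_3 and case above 3.3 N and contact force between canister_3 and the fingers below 0.2 N and linear speed of canister_3 below 0.02 m/s))), for 0.2 s.
2. the lid is fully shut (value of joint lid below 0.04 rad), for 0.2 s.
At the end, for the whole second after the job is handed in: The packed canister (its weight on the case is over 3.3 N) stands upright (within 0.15 rad) on the floor of the case, released and at rest, the lid is shut to within 0.04 rad, and both empty canisters stand upright (within 0.1 rad) on the table outside the case (value of joint lid below 0.04 rad and ((x of canister_1 in the frame of case between -0.05 and 0.05 m and y of canister_1 in the frame of case between -0.07 and 0.07 m and z of canister_1 in the frame of case below 0.02 m and angle between canister_1's own z axis and vertical below 0.15 rad and contact force between canister_1 and case above 3.3 N and contact force between canister_1 and the fingers below 0.2 N and linear speed of each of canister_1, canister_2, canister_3 below 0.02 m/s and height (world z) of canister_2 between -0.01 and 0.006 m and angle between each of canister_2, canister_3's own z axis and vertical below 0.1 rad and horizontal distance between each of canister_2, canister_3 and case above 0.09 m and height (world z) of canister_3 between -0.01 and 0.006 m) or (x of canister_2 in the frame of case between -0.05 and 0.05 m and y of canister_2 in the frame of case between -0.07 and 0.07 m and z of canister_2 in the frame of case below 0.02 m and angle between canister_2's own z axis and vertical below 0.15 rad and contact force between canister_2 and case above 3.3 N and contact force between canister_2 and the fingers below 0.2 N and linear speed of each of canister_2, canister_1, canister_3 below 0.02 m/s and height (world z) of canister_1 between -0.01 and 0.006 m and angle between each of canister_1, canister_3's own z axis and vertical below 0.1 rad and horizontal distance between each of canister_1, canister_3 and case above 0.09 m and height (world z) of canister_3 between -0.01 and 0.006 m) or (x of canister_3 in the frame of case between -0.05 and 0.05 m and y of canister_3 in the frame of case between -0.07 and 0.07 m and z of canister_3 in the frame of case below 0.02 m and angle between canister_3's own z axis and vertical below 0.15 rad and contact force between canister_3 and case above 3.3 N and contact force between canister_3 and the fingers below 0.2 N and linear speed of each of canister_3, canister_1, canister_2 below 0.02 m/s and height (world z) of canister_1 between -0.01 and 0.006 m and angle between each of canister_1, canister_2's own z axis and vertical below 0.1 rad and horizontal distance between each of canister_1, canister_2 and case above 0.09 m and height (world z) of canister_2 between -0.01 and 0.006 m))); the robot touches nothing.
It fails at once if a canister is dropped (falls free of the fingers at over 0.5 m/s, as from more than about 15 mm) ((contact force between canister_1 and the fingers below 0.1 N and linear speed of canister_1 above 0.5 m/s) or (contact force between canister_2 and the fingers below 0.1 N and linear speed of canister_2 above 0.5 m/s) or (contact force between canister_3 and the fingers below 0.1 N and linear speed of canister_3 above 0.5 m/s)).
It fails at once if the pump bottle is disturbed (moved more than 40 mm) (distance of pump_bottle from where it was at the start of the episode above 0.04 m).
It fails at once if the tube rack is disturbed (moved more than 40 mm) (distance of tube_rack from where it was at the start of the episode above 0.04 m).
It fails at once if the steel bowl is disturbed (moved more than 40 mm) (distance of steel_bowl from where it was at the start of the episode above 0.04 m).
It also fails if it takes over 72 s, if anything falls off the work surface, if the arm or the gripper's body presses on something with over 40 N, if the wrist force passes 120 N, or if a joint passes its speed limit or range.

## Robot

A 6-joint arm with a two-finger parallel gripper is mounted at the origin on the work surface. World frame = base frame: x ahead of the robot, y to its left, z up, the work surface at z = 0. Lengths are in m, angles in rad, forces in N, time in s.
With the tool pointing down it reaches from about 0.325 to 0.75 m from the base axis. Payload 7.6 kg.
Tool frame: the origin (TCP) lies between the finger pads; the fingertips stand 11 mm ahead of it and the grasp point (between the pads) lies 8 mm behind it (env.tcp_to_tips is the distance from the TCP to the fingertips, in m); z points along the fingers, y is the line along which they close (so a half turn about z gives the same grasp; the last joint's range is limited). The gripper opens to 85 mm and grips with 20 to 120 N. Pads are 22 mm wide; open, the fingers measure 114 mm over their backs; the gripper's body (76 mm by 85 mm) begins 54 mm behind the grasp point. The pads swing forward as they close: fully open they stand 13 mm farther back than shut.
Start: joints at [1.153, 0.052, 1.401, -0, 1.689, -0.07], TCP at [0.179, 0.494, 0.242] pointing down, gripper open.
Joint ranges: [-2.9, 2.9], [-0.91, 2.17], [0.12, 2.37], [-1.06, 4.2], [0.26, 2.73], [-2.93, 2.93]. Speed limits (rad/s): [2.57, 2.57, 3.01, 3.14, 3.14, 3.14].

## Interface

Orientations are given as a unit quaternion [w, x, y, z].
In Python, from plant import env gives the robot as it stands. The module is installed in compiled form; this text tells all that it offers.
- The arm moves only by the tool drive_tool, never from a script. Its argument "steps" is a list of rows, each an object of numbers: "x", "y", "z": the shift along the tool's x, y, z each as a share of 0.025 m, from -1 to 1; "wx", "wy", "wz": the turn, a rotation vector about the tool's x, y, z each as a share of 0.08 rad, from -1 to 1; "gripper": the finger opening in mm, from 0 to 85.4. In form: [{"x": .., "y": .., "z": .., "wx": .., "wy": .., "wz": .., "gripper": ..}, ...]. A call has 1 to 5 rows; each row shifts and turns the commanded pose from where the row before left it, along the tool's axes as they then stand; what a row does not reach is not made up. A row lasts 1/10 s, in which the tool goes at most 50 mm and 8.59 degrees, less where a joint would pass 70% of its speed; a pose out of reach is approached as far as the arm can. A call with a number of a shift or a turn outside -1 to 1 is refused whole. A call with a gripper value outside its range is refused whole. The fingers move at their own pace and stop on an object; the grip force is fixed at half the most. Time passes only in rows, so rows that do not move let the fingers close. It gives the time, the measured TCP pose, the force, the opening and the grip force at its end, in the units of the state.
- env.read_state(): the state, without advancing time (a new reading comes with each control period).
- env.grab_frame(name): name is "side" or "top" or "wrist"; returns a dict with "img" (480x640x3 uint8, red, green, blue), "vertical_fov" (degrees; the focal length in pixels is half the picture's height over the tangent of half this angle, whatever the lens; pixels are square), "cx", "cy" (the principal point, pixels), "rvec" (rotation vector, rad) and "tvec" (3), from world to camera coordinates, as OpenCV has them. Camera axes: x right, y down, z forward; pixel columns grow to the right and rows downward; lengths in m; the calibration is good to about 2 mm. A picture is of the moment at which its call begins. There is no depth.
- env.close_job(): hands the job in; it is judged then, once.
The state is a dict: "t": time; "q": joint angles; "qd": joint speeds; "effort": joint torques, N m; "tcp_pos": TCP position; "ee_rot": TCP orientation; "force": force on the tool from outside, world axes, zero at the start; "torque": the same for the moment, N m; "gripper_width": finger opening in m; "finger_force": force on a finger pad.
Only numpy, scipy, OpenCV 4.12 (cv2) and the standard library are available. Lean on these libraries where they do the work, as an engineer would, in place of code of your own. Each camera call takes 0.05 s, during which the arm holds its last target. There are 200 camera calls.

## Working session

There is one attempt and no reset: what is moved stays moved. The work goes in short steps, Python scripts to look and compute and a tool call to move; the robot and the scene stay as the last step left them, time stands still between calls to the robot, and variables do not carry over. Pictures are saved under pics/ and viewed, at most 10 in all, crops included, and the job is handed in when it is done.

Besides the shell and the picture viewer there is one more tool, called as name([rows], argument=value, ...), one row to a line, values as JSON. drive_tool: Moves the arm, as the interface text tells. Its arguments: {"type":"object","properties":{"steps":{"type":"array"}},"required":["steps"]}

```bash
mkdir -p pics
cat > h.py <<'E'
import numpy as np,cv2
from plant import env
def grab(n,save=None):
    f=env.grab_frame(n)
    if save: cv2.imwrite('pics/'+save,f['img'][:,:,::-1])
    return f
def ray(f,u,v):
    fl=240/np.tan(np.radians(f['vertical_fov'])/2)
    R=cv2.Rodrigues(np.array(f['rvec'],float))[0];t=np.array(f['tvec'],float).ravel()
    d=R.T@np.array([(u-f['cx'])/fl,(v-f['cy'])/fl,1]);return -R.T@t,d
def onz(f,u,v,z):
    o,d=ray(f,u,v);return o+d*(z-o[2])/d[2]
E
python3 - <<'E'
from h import *
import pickle
for n in('top','side'):
    f=grab(n,n+'0.png');pickle.dump(f,open(n+'.pkl','wb'))
    print(n,f['vertical_fov'],f['cx'],f['cy'],ray(f,320,240))
print(env.read_state())
E
```

```text
top 52.67315045797247 314.6373900733658 239.9163298993833 (array([ 0.30755776, -0.00402291,  1.3447637 ]), array([ 0.21108006, -0.00354431, -0.97752495]))
side 57.818114491072365 318.16858153983355 241.86022567852632 (array([0.34813513, 0.66368441, 0.73900118]), array([ 0.21868429, -0.70884172, -0.67063901]))
{'t': 0.1, 'q': array([ 1.15270461e+00,  5.27806887e-02,  1.40162675e+00, -8.98735199e-06,
        1.68861017e+00, -7.02985275e-02]), 'qd': array([ 2.70603167e-05, -3.40533280e-03, -2.14170852e-03, -7.98446472e-05,
        1.29288329e-04, -1.03858829e-03]), 'effort': array([ 1.12187092e-03, -3.82583034e+01, -3.60985351e+01, -9.92992227e-05,
        4.83782191e-03, -3.06154014e-06]), 'tcp_pos': array([0.17880799, 0.4933387 , 0.24155123]), 'ee_rot': array([-1.67929853e-04,  1.73021950e-01,  9.84917711e-01, -6.92422180e-04]), 'force': array([ 0.1227032 ,  0.71970637, -0.15220579]), 'torque': array([-0.02519227, -0.03225964,  0.02038318]), 'finger_force': 0.0, 'gripper_width': 0.08507713084551811}
```

View pics/top0.png

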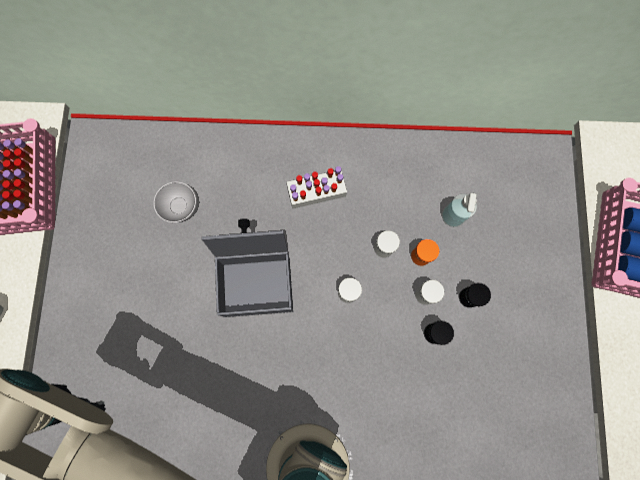

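View pics/side0.png

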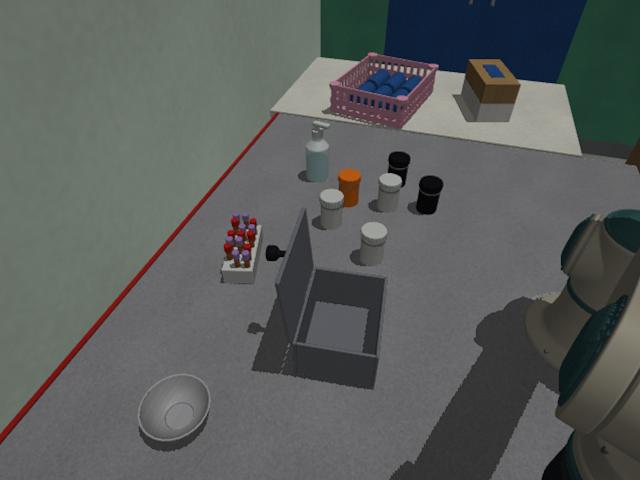

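The top view shows white canisters at about (388,242), (349,289) and (432,292), with an orange look-alike at (426,251) and black ones at (476,295) and (438,332). The case is at about (254,280), its lid standing up along the far edge with the knob at (244,226).

Run:
```python
from h import *
import pickle
f=pickle.load(open('top.pkl','rb'));s=pickle.load(open('side.pkl','rb'))
def caps(f,seeds):
    g=f['img'];m=(g.min(2)>185).astype(np.uint8)
    n,l,st,c=cv2.connectedComponentsWithStats(m)
    for i in range(1,n):
        if 150<st[i][4]<1500 and 300<c[i][0]<480 and 170<c[i][1]<320: print(st[i],c[i].round(1),onz(f,*c[i],.09).round(4))
caps(f,0)
hsv=cv2.cvtColor(f['img'],cv2.COLOR_RGB2HSV)
for nm,m in (('orange',(hsv[:,:,0]<20)&(hsv[:,:,1]>180)&(hsv[:,:,2]>150)),('black',f['img'].max(2)<45)):
    n,l,st,c=cv2.connectedComponentsWithStats(m.astype(np.uint8))
    for i in range(1,n):
        if st[i][4]>120 and 200<c[i][0]<520 and 170<c[i][1]<360: print(nm,st[i],c[i].round(1),onz(f,*c[i],.08).round(3))
c=f['img'][205:325,190:305,::-1];cv2.imwrite('pics/case.png',cv2.resize(c,None,fx=5,fy=5,interpolation=cv2.INTER_CUBIC))
for p in ((215,258),(290,252),(294,311),(218,315)): print(p,onz(f,*p,.105).round(4))
```

```text
[287 172  60  32 611] [315.6 188.2] [0.7216 0.0083 0.09  ]
[463 193  14  24 153] [471.1 205.2] [ 0.689  -0.4114  0.09  ]
[378 231  22  22 378] [388.2 241.2] [ 0.5817 -0.1889  0.09  ]
[339 278  23  23 408] [349.9 288.9] [ 0.4518 -0.0903  0.09  ]
[422 280  22  23 399] [432.5 290.9] [ 0.4542 -0.3042  0.09  ]
orange [417 240  22  22 390] [427.4 250.3] [ 0.563 -0.295  0.08 ]
black [218 261   7  51 247] [221.  287.3] [0.445 0.246 0.08 ]
black [459 283  32  24 575] [474.7 295.2] [ 0.448 -0.416  0.08 ]
black [424 321  30  24 551] [438.6 332.5] [ 0.349 -0.321  0.08 ]
(215, 258) [0.5177 0.2622 0.105 ]
(290, 252) [0.5405 0.0684 0.105 ]
(294, 311) [0.3888 0.0511 0.105 ]
(218, 315) [0.3718 0.2429 0.105 ]
```

View pics/case.png

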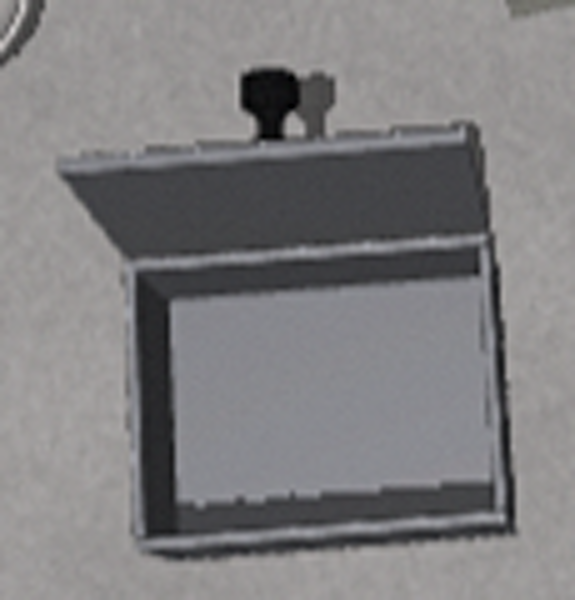

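The crop shows the case rim corners at full-image pixels (216,257), (288.4,252.4), (293,309) and (218,314.4). The case yaw is about 0.105 rad and its inside is empty. First I turn the tool so its fingers close along the case's y axis.

drive_tool([
  {"wz": -1, "gripper": 85},
  {"wz": -1, "gripper": 85},
  {"wz": -1, "gripper": 85},
  {"wz": -1, "gripper": 85},
  {"wz": -1, "gripper": 85},
])

```text
schema error: expected keys x, y, z, wx, wy, wz, gripper
```

drive_tool([
  {"wz": -0.66, "gripper": 85},
  {"gripper": 85},
])

```text
schema error: expected keys x, y, z, wx, wy, wz, gripper
```

```bash
cat >> h.py <<'E'
from scipy.spatial.transform import Rotation as Ro
def go(*p):
    s=env.read_state();q=s['ee_rot'];R=Ro.from_quat([q[1],q[2],q[3],q[0]]).as_matrix()
    a=np.array(s['tcp_pos'])
    print('t',round(s['t'],2),'tcp',a.round(4),'F',np.round(s['force'],2),'w',round(s['gripper_width'],4),'head',np.arctan2(R[1,1],R[0,1]).round(3),'zdir',R[:,2].round(3))
    for t in p:
        d=R.T@(np.array(t)-a);print('  to',t,'tool shift in units of 25mm',(d/.025).round(2));a=np.array(t)
E
python3 - <<'E'
from h import *
import pickle
f=pickle.load(open('top.pkl','rb'))
P=np.array([onz(f,*p,.105)for p in((216,257),(288.4,252.4),(293,309),(218,314.4))])
print(P.round(4),P.mean(0).round(4))
for i in range(4): print(np.linalg.norm(P[i]-P[i-1]).round(4),np.arctan2(*(P[i]-P[i-1])[[1,0]]).round(3))
go((.452,-.090,.24),(.452,-.09,.15),(.452,-.09,.047))
E
```

```text
[[0.5204 0.2598 0.105 ]
 [0.5393 0.0725 0.105 ]
 [0.3937 0.0539 0.105 ]
 [0.3733 0.2431 0.105 ]] [0.4567 0.1573 0.105 ]
0.148 0.113
0.1882 -1.47
0.1468 -3.014
0.1903 1.678
t 0.1 tcp [0.1788 0.4933 0.2416] F [ 0.12  0.72 -0.15] w 0.0851 head 1.223 zdir [-0.001 -0.001 -1.   ]
  to (0.452, -0.09, 0.24) tool shift in units of 25mm [-18.23 -18.21   0.09]
  to (0.452, -0.09, 0.15) tool shift in units of 25mm [-0.    0.01  3.6 ]
  to (0.452, -0.09, 0.047) tool shift in units of 25mm [-0.    0.01  4.12]
```

drive_tool([
  {"x": 0, "y": 0, "z": 0, "wx": 0, "wy": 0, "wz": -1, "gripper": 85},
  {"x": 0, "y": 0, "z": 0, "wx": 0, "wy": 0, "wz": -1, "gripper": 85},
  {"x": 0, "y": 0, "z": 0, "wx": 0, "wy": 0, "wz": -1, "gripper": 85},
  {"x": 0, "y": 0, "z": 0, "wx": 0, "wy": 0, "wz": -1, "gripper": 85},
  {"x": 0, "y": 0, "z": 0, "wx": 0, "wy": 0, "wz": -1, "gripper": 85},
])

```text
t: 0.6
tcp_pos: [0.1788, 0.4934, 0.2418]
ee_rot: [-0.0, -0.028, 1.0, -0.0]
force: [0.6, -0.8, 0.5]
gripper_width: 0.0851
finger_force: 0.0
```

drive_tool([
  {"x": 0, "y": 0, "z": 0, "wx": 0, "wy": 0, "wz": -0.66, "gripper": 85},
  {"x": 0, "y": -0.5, "z": 0, "wx": 0, "wy": 0, "wz": 0, "gripper": 85},
  {"x": 0, "y": -0.5, "z": 0, "wx": 0, "wy": 0, "wz": 0, "gripper": 85},
])

```text
t: 0.9
tcp_pos: [0.1814, 0.4683, 0.2416]
ee_rot: [-0.0, -0.053, 0.999, -0.001]
force: [0.4, -0.2, 0.9]
gripper_width: 0.0848
finger_force: 0.0
```

```bash
python3 -c "
from h import *
go((.452,-.090,.24),(.452,-.09,.15),(.452,-.09,.047))"
```

```text
t 0.9 tcp [0.1814 0.4683 0.2416] F [ 0.43 -0.18  0.93] w 0.0848 head 1.676 zdir [-0.001 -0.001 -1.   ]
  to (0.452, -0.09, 0.24) tool shift in units of 25mm [ -8.41 -23.35   0.08]
  to (0.452, -0.09, 0.15) tool shift in units of 25mm [-0.   0.   3.6]
  to (0.452, -0.09, 0.047) tool shift in units of 25mm [-0.    0.    4.12]
```

drive_tool([
  {"x": -0.36, "y": -1, "z": 0, "wx": 0, "wy": 0, "wz": 0, "gripper": 85},
  {"x": -0.36, "y": -1, "z": 0, "wx": 0, "wy": 0, "wz": 0, "gripper": 85},
  {"x": -0.36, "y": -1, "z": 0, "wx": 0, "wy": 0, "wz": 0, "gripper": 85},
  {"x": -0.36, "y": -1, "z": 0, "wx": 0, "wy": 0, "wz": 0, "gripper": 85},
  {"x": -0.36, "y": -1, "z": 0, "wx": 0, "wy": 0, "wz": 0, "gripper": 85},
])

```text
t: 1.4
tcp_pos: [0.2396, 0.348, 0.2419]
ee_rot: [-0.0, -0.053, 0.999, -0.0]
force: [0.3, -0.2, -0.7]
gripper_width: 0.085
finger_force: 0.0
```

drive_tool([
  {"x": -0.36, "y": -1, "z": 0, "wx": 0, "wy": 0, "wz": 0, "gripper": 85},
  {"x": -0.36, "y": -1, "z": 0, "wx": 0, "wy": 0, "wz": 0, "gripper": 85},
  {"x": -0.36, "y": -1, "z": 0, "wx": 0, "wy": 0, "wz": 0, "gripper": 85},
  {"x": -0.36, "y": -1, "z": 0, "wx": 0, "wy": 0, "wz": 0, "gripper": 85},
  {"x": -0.36, "y": -1, "z": 0, "wx": 0, "wy": 0, "wz": 0, "gripper": 85},
])

```text
t: 1.9
tcp_pos: [0.2974, 0.2285, 0.242]
ee_rot: [-0.0, -0.053, 0.999, -0.0]
force: [0.3, 0.7, 0.6]
gripper_width: 0.085
finger_force: 0.0
```

drive_tool([
  {"x": -0.36, "y": -1, "z": 0, "wx": 0, "wy": 0, "wz": 0, "gripper": 85},
  {"x": -0.36, "y": -1, "z": 0, "wx": 0, "wy": 0, "wz": 0, "gripper": 85},
  {"x": -0.36, "y": -1, "z": 0, "wx": 0, "wy": 0, "wz": 0, "gripper": 85},
  {"x": -0.36, "y": -1, "z": 0, "wx": 0, "wy": 0, "wz": 0, "gripper": 85},
  {"x": -0.36, "y": -1, "z": 0, "wx": 0, "wy": 0, "wz": 0, "gripper": 85},
])

```text
t: 2.4
tcp_pos: [0.3553, 0.1089, 0.242]
ee_rot: [-0.0, -0.052, 0.999, 0.0]
force: [1.0, -0.2, -1.1]
gripper_width: 0.0854
finger_force: 0.0
```

drive_tool([
  {"x": -0.36, "y": -1, "z": 0, "wx": 0, "wy": 0, "wz": 0, "gripper": 85},
  {"x": -0.36, "y": -1, "z": 0, "wx": 0, "wy": 0, "wz": 0, "gripper": 85},
  {"x": -0.36, "y": -1, "z": 0, "wx": 0, "wy": 0, "wz": 0, "gripper": 85},
  {"x": -0.36, "y": -1, "z": 0, "wx": 0, "wy": 0, "wz": 0, "gripper": 85},
  {"x": -0.36, "y": -1, "z": 0, "wx": 0, "wy": 0, "wz": 0, "gripper": 85},
])

```text
t: 2.9
tcp_pos: [0.4131, -0.0107, 0.242]
ee_rot: [-0.0, -0.052, 0.999, 0.0]
force: [0.6, -0.1, 0.9]
gripper_width: 0.085
finger_force: 0.0
```

drive_tool([
  {"x": -0.3, "y": -0.9, "z": 0, "wx": 0, "wy": 0, "wz": 0, "gripper": 85},
  {"x": -0.3, "y": -0.9, "z": 0, "wx": 0, "wy": 0, "wz": 0, "gripper": 85},
  {"x": -0.3, "y": -0.85, "z": 0.5, "wx": 0, "wy": 0, "wz": 0, "gripper": 85},
  {"x": -0.3, "y": -0.7, "z": 1, "wx": 0, "wy": 0, "wz": 0, "gripper": 85},
  {"x": 0, "y": 0, "z": 1, "wx": 0, "wy": 0, "wz": 0, "gripper": 85},
])

```text
t: 3.4
tcp_pos: [0.452, -0.0914, 0.1787]
ee_rot: [0.0, -0.051, 0.999, -0.0]
force: [-0.9, -0.1, 0.2]
gripper_width: 0.0848
finger_force: 0.0
```

Run:
```python
from h import *
go((.452,-.090,.15),(.452,-.09,.047))
f=grab('wrist','w1.png');g=grab('top')
m=(g['img'].min(2)>185).astype(np.uint8)
n,l,st,c=cv2.connectedComponentsWithStats(m)
for i in range(1,n):
    if 150<st[i][4]<1500 and 300<c[i][0]<480 and 170<c[i][1]<320: print(st[i],c[i].round(1),onz(g,*c[i],.09).round(4))
```

```text
t 3.4 tcp [ 0.452  -0.0914  0.1787] F [-0.92 -0.11  0.16] w 0.0848 head 1.674 zdir [ 0. -0. -1.]
  to (0.452, -0.09, 0.15) tool shift in units of 25mm [-0.    0.06  1.15]
  to (0.452, -0.09, 0.047) tool shift in units of 25mm [0.   0.   4.12]
[287 172  60  32 602] [315.5 188.2] [0.7215 0.0085 0.09  ]
[378 231  22  22 372] [388.1 241.2] [ 0.5819 -0.1888  0.09  ]
[422 280  22  23 399] [432.5 290.9] [ 0.4542 -0.3042  0.09  ]
```

View pics/w1.png

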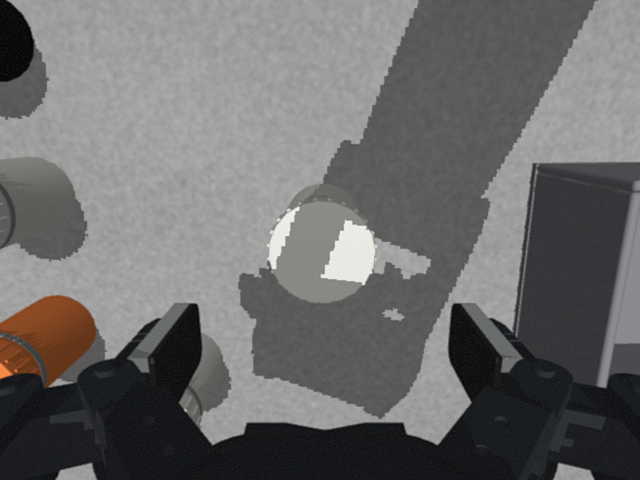

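The wrist view shows the canister cap centred at about (322,252) px between the open fingers, with the case wall on the right.

Run:
```python
from h import *
f=grab('wrist');print(onz(f,322,252,.09))
go((.452,-.090,.048))
```

```text
[ 0.44956759 -0.09015603  0.09      ]
t 3.55 tcp [ 0.4506 -0.0896  0.1783] F [ 1.01 -0.52  0.51] w 0.0851 head 1.675 zdir [-0.004  0.001 -1.   ]
  to (0.452, -0.09, 0.048) tool shift in units of 25mm [-0.07 -0.03  5.21]
```

drive_tool([
  {"x": 0, "y": 0, "z": 1, "wx": 0, "wy": 0, "wz": 0, "gripper": 85},
  {"x": 0, "y": 0, "z": 1, "wx": 0, "wy": 0, "wz": 0, "gripper": 85},
  {"x": 0, "y": 0, "z": 1, "wx": 0, "wy": 0, "wz": 0, "gripper": 85},
  {"x": 0, "y": 0, "z": 1, "wx": 0, "wy": 0, "wz": 0, "gripper": 85},
  {"x": 0, "y": 0, "z": 0.7, "wx": 0, "wy": 0, "wz": 0, "gripper": 85},
])

```text
t: 4.05
tcp_pos: [0.4519, -0.0895, 0.0625]
ee_rot: [0.0, -0.053, 0.999, -0.0]
force: [0.0, 1.6, -0.3]
gripper_width: 0.0852
finger_force: 0.0
```

drive_tool([
  {"x": 0, "y": 0, "z": 0.5, "wx": 0, "wy": 0, "wz": 0, "gripper": 85},
  {"x": 0, "y": 0, "z": 0, "wx": 0, "wy": 0, "wz": 0, "gripper": 70},
  {"x": 0, "y": 0, "z": 0, "wx": 0, "wy": 0, "wz": 0, "gripper": 62},
  {"x": 0, "y": 0, "z": 0, "wx": 0, "wy": 0, "wz": 0, "gripper": 50},
  {"x": 0, "y": 0, "z": 0, "wx": 0, "wy": 0, "wz": 0, "gripper": 50},
])

```text
t: 4.55
tcp_pos: [0.4527, -0.0901, 0.0516]
ee_rot: [0.001, -0.052, 0.999, -0.0]
force: [-0.8, -0.4, 5.9]
gripper_width: 0.0582
finger_force: 63.2
```

drive_tool([
  {"x": 0, "y": 0, "z": 0, "wx": 0, "wy": 0, "wz": 0, "gripper": 50},
  {"x": 0, "y": 0, "z": 0, "wx": 0, "wy": 0, "wz": 0, "gripper": 50},
  {"x": 0, "y": 0, "z": 0, "wx": 0, "wy": 0, "wz": 0, "gripper": 50},
])

```text
t: 4.85
tcp_pos: [0.4527, -0.0901, 0.0516]
ee_rot: [0.002, -0.052, 0.999, -0.0]
force: [-1.2, -1.0, 6.8]
gripper_width: 0.0585
finger_force: 63.2
```

drive_tool([
  {"x": 0, "y": 0, "z": -0.3, "wx": 0, "wy": 0, "wz": 0, "gripper": 50},
  {"x": 0, "y": 0, "z": -0.3, "wx": 0, "wy": 0, "wz": 0, "gripper": 50},
  {"x": 0, "y": 0, "z": -0.3, "wx": 0, "wy": 0, "wz": 0, "gripper": 50},
  {"x": 0, "y": 0, "z": -0.1, "wx": 0, "wy": 0, "wz": 0, "gripper": 50},
  {"x": 0, "y": 0, "z": 0, "wx": 0, "wy": 0, "wz": 0, "gripper": 50},
])

```text
t: 5.35
tcp_pos: [0.4519, -0.0899, 0.0754]
ee_rot: [0.001, -0.052, 0.999, -0.0]
force: [-0.2, 0.1, -1.9]
gripper_width: 0.058
finger_force: 64.2
```

drive_tool([
  {"x": 0, "y": 0, "z": 0, "wx": 0, "wy": 0, "wz": 0, "gripper": 50},
])

```text
t: 5.45
tcp_pos: [0.4514, -0.0897, 0.0746]
ee_rot: [-0.0, -0.052, 0.999, 0.0]
force: [0.7, 0.1, -2.0]
gripper_width: 0.0586
finger_force: 64.2
```

drive_tool([
  {"x": 0, "y": 0, "z": 0, "wx": 0, "wy": 0, "wz": 0, "gripper": 50},
])

```text
t: 5.55
tcp_pos: [0.4513, -0.0897, 0.0744]
ee_rot: [-0.0, -0.052, 0.999, 0.0]
force: [-0.3, 0.2, -1.6]
gripper_width: 0.0584
finger_force: 64.2
```

drive_tool([
  {"x": 0, "y": 0, "z": 0, "wx": 0, "wy": 0, "wz": 0, "gripper": 50},
])

```text
t: 5.65
tcp_pos: [0.4514, -0.0897, 0.0744]
ee_rot: [-0.0, -0.052, 0.999, 0.0]
force: [0.7, -0.1, -1.1]
gripper_width: 0.0586
finger_force: 64.2
```

drive_tool([
  {"x": 0, "y": 0, "z": 0, "wx": 0, "wy": 0, "wz": 0, "gripper": 50},
])

```text
t: 5.75
tcp_pos: [0.4515, -0.0897, 0.0745]
ee_rot: [-0.0, -0.052, 0.999, 0.0]
force: [0.4, 1.1, -1.0]
gripper_width: 0.0586
finger_force: 64.2
```

Run:
```python
from h import *
grab('side','s1.png');go((.4527,-.09,.0516))
```

```text
t 5.8 tcp [ 0.4515 -0.0898  0.0746] F [ 0.79  0.75 -0.8 ] w 0.0583 head 1.676 zdir [-0.  0. -1.]
  to (0.4527, -0.09, 0.0516) tool shift in units of 25mm [-0.05 -0.01  0.92]
```

View pics/s1.png

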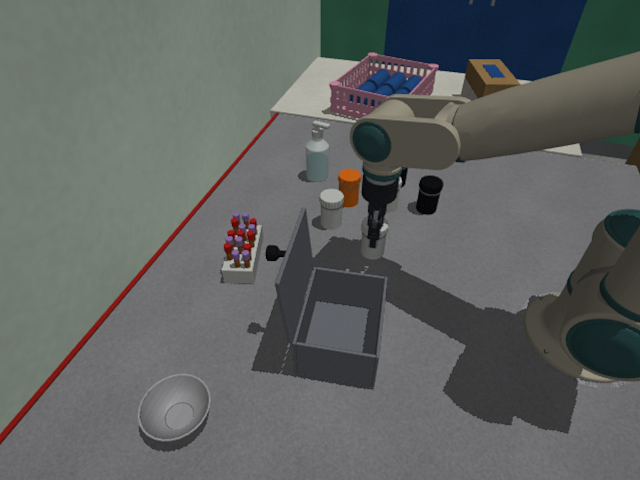

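It's held, lifted, and reads about 1.4 N, so this one (B) is empty. I'll set it back down.

drive_tool([
  {"x": 0, "y": 0, "z": 0.4, "wx": 0, "wy": 0, "wz": 0, "gripper": 50},
  {"x": 0, "y": 0, "z": 0.35, "wx": 0, "wy": 0, "wz": 0, "gripper": 50},
  {"x": 0, "y": 0, "z": 0.17, "wx": 0, "wy": 0, "wz": 0, "gripper": 50},
  {"x": 0, "y": 0, "z": 0, "wx": 0, "wy": 0, "wz": 0, "gripper": 50},
  {"x": 0, "y": 0, "z": 0, "wx": 0, "wy": 0, "wz": 0, "gripper": 50},
])

```text
t: 6.3
tcp_pos: [0.4516, -0.0897, 0.0517]
ee_rot: [-0.0, -0.053, 0.999, 0.0]
force: [-0.1, 0.2, 2.2]
gripper_width: 0.0584
finger_force: 64.2
```

drive_tool([
  {"x": 0, "y": 0, "z": 0, "wx": 0, "wy": 0, "wz": 0, "gripper": 62},
  {"x": 0, "y": 0, "z": 0, "wx": 0, "wy": 0, "wz": 0, "gripper": 85},
  {"x": 0, "y": 0, "z": 0, "wx": 0, "wy": 0, "wz": 0, "gripper": 85},
  {"x": 0, "y": 0, "z": 0, "wx": 0, "wy": 0, "wz": 0, "gripper": 85},
])

```text
t: 6.7
tcp_pos: [0.4515, -0.0898, 0.0517]
ee_rot: [-0.0, -0.052, 0.999, 0.0]
force: [-0.8, -0.5, -1.6]
gripper_width: 0.0849
finger_force: 0.0
```

drive_tool([
  {"x": 0, "y": 0, "z": -0.5, "wx": 0, "wy": 0, "wz": 0, "gripper": 85},
  {"x": 0, "y": 0, "z": -1, "wx": 0, "wy": 0, "wz": 0, "gripper": 85},
  {"x": 0, "y": 0, "z": -1, "wx": 0, "wy": 0, "wz": 0, "gripper": 85},
  {"x": 0, "y": 0, "z": -1, "wx": 0, "wy": 0, "wz": 0, "gripper": 85},
  {"x": 0, "y": 0, "z": -1, "wx": 0, "wy": 0, "wz": 0, "gripper": 85},
])

```text
t: 7.2
tcp_pos: [0.4516, -0.0898, 0.1664]
ee_rot: [0.001, -0.052, 0.999, -0.0]
force: [-0.2, -0.5, -0.5]
gripper_width: 0.0849
finger_force: 0.0
```

drive_tool([
  {"x": -0.95, "y": -0.9, "z": 0, "wx": 0, "wy": 0, "wz": 0, "gripper": 85},
  {"x": -0.95, "y": -0.9, "z": 0, "wx": 0, "wy": 0, "wz": 0, "gripper": 85},
  {"x": -0.95, "y": -0.9, "z": 0, "wx": 0, "wy": 0, "wz": 0, "gripper": 85},
  {"x": -0.95, "y": -0.9, "z": 0, "wx": 0, "wy": 0, "wz": 0, "gripper": 85},
  {"x": -0.95, "y": -0.9, "z": 0, "wx": 0, "wy": 0, "wz": 0, "gripper": 85},
])

```text
t: 7.7
tcp_pos: [0.5825, -0.1901, 0.1654]
ee_rot: [0.0, -0.052, 0.999, -0.0]
force: [0.8, -1.1, 0.8]
gripper_width: 0.0849
finger_force: 0.0
```

drive_tool([
  {"x": 0, "y": 0, "z": 0, "wx": 0, "wy": 0, "wz": 0, "gripper": 85},
])

```text
t: 7.8
tcp_pos: [0.5828, -0.1912, 0.1636]
ee_rot: [-0.0, -0.052, 0.999, 0.0]
force: [1.0, 0.3, 0.7]
gripper_width: 0.0849
finger_force: 0.0
```

```bash
cat >> h.py <<'E'
def cap():
    f=grab('wrist');g=f['img'];hsv=cv2.cvtColor(g,cv2.COLOR_RGB2HSV)
    s=env.read_state()['tcp_pos']
    m=cv2.medianBlur(g,5);c=cv2.HoughCircles(cv2.cvtColor(m,cv2.COLOR_RGB2GRAY),cv2.HOUGH_GRADIENT,1.5,60,param1=120,param2=25,minRadius=40,maxRadius=80)
    for u,v,r in (c[0] if c is not None else []):
        if 200<u<440: print('circle',u,v,r,onz(f,u,v,.09).round(4))
    return f
E
python3 - <<'E'
from h import *
cap();go((.582,-.189,.05))
g=grab('top')
m=(g['img'].min(2)>185).astype(np.uint8)
n,l,st,c=cv2.connectedComponentsWithStats(m)
for i in range(1,n):
    if 150<st[i][4]<1500 and 300<c[i][0]<480 and 170<c[i][1]<320: print(st[i],c[i].round(1),onz(g,*c[i],.09).round(4))
E
```

```text
circle 323.25 252.75 59.65 [ 0.58   -0.1915  0.09  ]
circle 377.25 366.75 55.9 [ 0.6424 -0.155   0.09  ]
t 7.85 tcp [ 0.5819 -0.19    0.164 ] F [-0.98  0.22  0.14] w 0.0852 head 1.675 zdir [-0.001  0.    -1.   ]
  to (0.582, -0.189, 0.05) tool shift in units of 25mm [-0.01  0.04  4.56]
[287 172  60  32 616] [315.5 188.2] [0.7215 0.0085 0.09  ]
[460 193  17  24 178] [470.2 206.2] [ 0.6861 -0.409   0.09  ]
[397 195  39  20 157] [416.1 204.3] [ 0.6861 -0.2636  0.09  ]
[422 280  22  23 400] [432.5 290.9] [ 0.4542 -0.3042  0.09  ]
```

Aligned over A, so I'll descend, grip and lift.

drive_tool([
  {"x": 0, "y": 0, "z": 1, "wx": 0, "wy": 0, "wz": 0, "gripper": 85},
  {"x": 0, "y": 0, "z": 1, "wx": 0, "wy": 0, "wz": 0, "gripper": 85},
  {"x": 0, "y": 0, "z": 1, "wx": 0, "wy": 0, "wz": 0, "gripper": 85},
  {"x": 0, "y": 0, "z": 1, "wx": 0, "wy": 0, "wz": 0, "gripper": 85},
  {"x": 0, "y": 0, "z": 0.5, "wx": 0, "wy": 0, "wz": 0, "gripper": 85},
])

```text
t: 8.4
tcp_pos: [0.5801, -0.1881, 0.0504]
ee_rot: [-0.001, -0.053, 0.999, 0.001]
force: [-0.1, -0.1, -0.8]
gripper_width: 0.0852
finger_force: 0.0
```

drive_tool([
  {"x": 0, "y": 0, "z": 0, "wx": 0, "wy": 0, "wz": 0, "gripper": 70},
  {"x": 0, "y": 0, "z": 0, "wx": 0, "wy": 0, "wz": 0, "gripper": 62},
  {"x": 0, "y": 0, "z": 0, "wx": 0, "wy": 0, "wz": 0, "gripper": 50},
  {"x": 0, "y": 0, "z": 0, "wx": 0, "wy": 0, "wz": 0, "gripper": 50},
  {"x": 0, "y": 0, "z": 0, "wx": 0, "wy": 0, "wz": 0, "gripper": 50},
])

```text
t: 8.9
tcp_pos: [0.5825, -0.1896, 0.0541]
ee_rot: [0.002, -0.052, 0.999, -0.001]
force: [-0.7, -0.7, 6.7]
gripper_width: 0.0587
finger_force: 64.2
```

drive_tool([
  {"x": 0, "y": 0, "z": -0.3, "wx": 0, "wy": 0, "wz": 0, "gripper": 50},
  {"x": 0, "y": 0, "z": -0.3, "wx": 0, "wy": 0, "wz": 0, "gripper": 50},
  {"x": 0, "y": 0, "z": -0.3, "wx": 0, "wy": 0, "wz": 0, "gripper": 50},
  {"x": 0, "y": 0, "z": 0, "wx": 0, "wy": 0, "wz": 0, "gripper": 50},
  {"x": 0, "y": 0, "z": 0, "wx": 0, "wy": 0, "wz": 0, "gripper": 50},
])

```text
t: 9.4
tcp_pos: [0.5815, -0.1892, 0.0745]
ee_rot: [0.0, -0.052, 0.999, -0.0]
force: [0.4, -0.4, -0.6]
gripper_width: 0.0589
finger_force: 64.4
```

drive_tool([
  {"x": 0, "y": 0, "z": 0, "wx": 0, "wy": 0, "wz": 0, "gripper": 50},
])

```text
t: 9.5
tcp_pos: [0.5812, -0.1891, 0.0738]
ee_rot: [-0.0, -0.052, 0.999, 0.0]
force: [-0.2, 0.2, -1.2]
gripper_width: 0.0584
finger_force: 64.4
```

drive_tool([
  {"x": 0, "y": 0, "z": 0, "wx": 0, "wy": 0, "wz": 0, "gripper": 50},
])

```text
t: 9.6
tcp_pos: [0.5812, -0.1891, 0.0737]
ee_rot: [-0.0, -0.052, 0.999, 0.0]
force: [0.1, -0.2, -1.2]
gripper_width: 0.0588
finger_force: 64.4
```

drive_tool([
  {"x": 0, "y": 0, "z": 0, "wx": 0, "wy": 0, "wz": 0, "gripper": 50},
])

```text
t: 9.7
tcp_pos: [0.5813, -0.1891, 0.0739]
ee_rot: [-0.0, -0.052, 0.999, 0.0]
force: [-0.1, -0.8, -1.5]
gripper_width: 0.0589
finger_force: 64.4
```

A is empty too at about 1.3 N. I'll put it down and go to C.

drive_tool([
  {"x": 0, "y": 0, "z": 0.4, "wx": 0, "wy": 0, "wz": 0, "gripper": 50},
  {"x": 0, "y": 0, "z": 0.25, "wx": 0, "wy": 0, "wz": 0, "gripper": 50},
  {"x": 0, "y": 0, "z": 0.14, "wx": 0, "wy": 0, "wz": 0, "gripper": 50},
  {"x": 0, "y": 0, "z": 0, "wx": 0, "wy": 0, "wz": 0, "gripper": 50},
  {"x": 0, "y": 0, "z": 0, "wx": 0, "wy": 0, "wz": 0, "gripper": 50},
])

```text
t: 10.2
tcp_pos: [0.5814, -0.1892, 0.0542]
ee_rot: [-0.0, -0.052, 0.999, 0.0]
force: [0.8, -1.0, -0.6]
gripper_width: 0.0591
finger_force: 64.4
```

drive_tool([
  {"x": 0, "y": 0, "z": 0, "wx": 0, "wy": 0, "wz": 0, "gripper": 62},
  {"x": 0, "y": 0, "z": 0, "wx": 0, "wy": 0, "wz": 0, "gripper": 85},
  {"x": 0, "y": 0, "z": 0, "wx": 0, "wy": 0, "wz": 0, "gripper": 85},
  {"x": 0, "y": 0, "z": 0, "wx": 0, "wy": 0, "wz": 0, "gripper": 85},
])

```text
t: 10.6
tcp_pos: [0.5815, -0.1893, 0.0547]
ee_rot: [0.0, -0.052, 0.999, -0.0]
force: [-0.5, -0.1, -0.4]
gripper_width: 0.0845
finger_force: 0.0
```

drive_tool([
  {"x": 0, "y": 0, "z": -0.5, "wx": 0, "wy": 0, "wz": 0, "gripper": 85},
  {"x": 0, "y": 0, "z": -1, "wx": 0, "wy": 0, "wz": 0, "gripper": 85},
  {"x": 0, "y": 0, "z": -1, "wx": 0, "wy": 0, "wz": 0, "gripper": 85},
  {"x": 0, "y": 0, "z": -1, "wx": 0, "wy": 0, "wz": 0, "gripper": 85},
  {"x": 0, "y": 0, "z": -1, "wx": 0, "wy": 0, "wz": 0, "gripper": 85},
])

```text
t: 11.1
tcp_pos: [0.5815, -0.1892, 0.1693]
ee_rot: [0.001, -0.052, 0.999, -0.0]
force: [0.2, 0.0, 0.0]
gripper_width: 0.0847
finger_force: 0.0
```

Run:
```python
from h import *
cap();go((.453,-.304,.165),(.453,-.304,.05))
```

```text
circle 320.25 252.75 56.35 [ 0.5807 -0.191   0.09  ]
circle 366.75 354.75 57.55 [ 0.6377 -0.1588  0.09  ]
t 11.15 tcp [ 0.5831 -0.1899  0.1747] F [0.57 0.34 3.58] w 0.0847 head 1.676 zdir [ 0.008 -0.003 -1.   ]
  to (0.453, -0.304, 0.165) tool shift in units of 25mm [ 5.66 -3.99  0.36]
  to (0.453, -0.304, 0.05) tool shift in units of 25mm [0.04 0.02 4.6 ]
```

drive_tool([
  {"x": 0.93, "y": -0.67, "z": 0, "wx": 0, "wy": 0, "wz": 0, "gripper": 85},
  {"x": 0.93, "y": -0.67, "z": 0, "wx": 0, "wy": 0, "wz": 0, "gripper": 85},
  {"x": 0.93, "y": -0.67, "z": 0, "wx": 0, "wy": 0, "wz": 0, "gripper": 85},
  {"x": 0.93, "y": -0.67, "z": 0, "wx": 0, "wy": 0, "wz": 0, "gripper": 85},
  {"x": 0.93, "y": -0.67, "z": 0, "wx": 0, "wy": 0, "wz": 0, "gripper": 85},
])

```text
t: 11.65
tcp_pos: [0.4738, -0.2854, 0.1679]
ee_rot: [0.0, -0.053, 0.999, -0.0]
force: [-0.5, -0.3, -0.4]
gripper_width: 0.085
finger_force: 0.0
```

drive_tool([
  {"x": 0.93, "y": -0.67, "z": 0, "wx": 0, "wy": 0, "wz": 0, "gripper": 85},
  {"x": 0, "y": 0, "z": 0, "wx": 0, "wy": 0, "wz": 0, "gripper": 85},
  {"x": 0, "y": 0, "z": 0, "wx": 0, "wy": 0, "wz": 0, "gripper": 85},
])

```text
t: 11.95
tcp_pos: [0.4533, -0.304, 0.1678]
ee_rot: [0.001, -0.052, 0.999, -0.0]
force: [0.6, 0.6, 0.6]
gripper_width: 0.0852
finger_force: 0.0
```

Run:
```python
from h import *
cap();go((.453,-.304,.05))
```

```text
circle 318.75 255.75 57.4 [ 0.4537 -0.3064  0.09  ]
circle 318.75 443.25 52.45 [ 0.5703 -0.2947  0.09  ]
circle 294.75 51.75 60.4 [ 0.3568 -0.3273  0.09  ]
circle 408.75 353.25 79.15 [ 0.5052 -0.2507  0.09  ]
circle 218.25 371.25 64.3 [ 0.5277 -0.3562  0.09  ]
circle 372.75 305.25 70.75 [ 0.4785 -0.2746  0.09  ]
circle 320.25 365.25 41.05 [ 0.5179 -0.2991  0.09  ]
t 12.0 tcp [ 0.4537 -0.3036  0.1676] F [ 0.25 -0.26 -0.24] w 0.0848 head 1.676 zdir [ 0.001 -0.    -1.   ]
  to (0.453, -0.304, 0.05) tool shift in units of 25mm [ 0.03 -0.01  4.7 ]
```

drive_tool([
  {"x": 0, "y": 0, "z": 1, "wx": 0, "wy": 0, "wz": 0, "gripper": 85},
  {"x": 0, "y": 0, "z": 1, "wx": 0, "wy": 0, "wz": 0, "gripper": 85},
  {"x": 0, "y": 0, "z": 1, "wx": 0, "wy": 0, "wz": 0, "gripper": 85},
  {"x": 0, "y": 0, "z": 1, "wx": 0, "wy": 0, "wz": 0, "gripper": 85},
  {"x": 0, "y": 0, "z": 0.7, "wx": 0, "wy": 0, "wz": 0, "gripper": 85},
])

```text
t: 12.5
tcp_pos: [0.4536, -0.3024, 0.0477]
ee_rot: [-0.001, -0.053, 0.999, 0.001]
force: [-0.1, 0.8, 0.0]
gripper_width: 0.0854
finger_force: 0.0
```

drive_tool([
  {"x": 0, "y": 0, "z": 0, "wx": 0, "wy": 0, "wz": 0, "gripper": 70},
  {"x": 0, "y": 0, "z": 0, "wx": 0, "wy": 0, "wz": 0, "gripper": 62},
  {"x": 0, "y": 0, "z": 0, "wx": 0, "wy": 0, "wz": 0, "gripper": 50},
  {"x": 0, "y": 0, "z": 0, "wx": 0, "wy": 0, "wz": 0, "gripper": 50},
  {"x": 0, "y": 0, "z": 0, "wx": 0, "wy": 0, "wz": 0, "gripper": 50},
])

```text
t: 13.0
tcp_pos: [0.4542, -0.3043, 0.0512]
ee_rot: [0.001, -0.052, 0.999, -0.001]
force: [0.6, -0.5, 6.0]
gripper_width: 0.0582
finger_force: 64.2
```

drive_tool([
  {"x": 0, "y": 0, "z": -0.3, "wx": 0, "wy": 0, "wz": 0, "gripper": 50},
  {"x": 0, "y": 0, "z": -0.3, "wx": 0, "wy": 0, "wz": 0, "gripper": 50},
  {"x": 0, "y": 0, "z": -0.3, "wx": 0, "wy": 0, "wz": 0, "gripper": 50},
  {"x": 0, "y": 0, "z": 0, "wx": 0, "wy": 0, "wz": 0, "gripper": 50},
  {"x": 0, "y": 0, "z": 0, "wx": 0, "wy": 0, "wz": 0, "gripper": 50},
])

```text
t: 13.5
tcp_pos: [0.4532, -0.3037, 0.072]
ee_rot: [-0.0, -0.052, 0.999, 0.0]
force: [0.5, 0.4, -5.3]
gripper_width: 0.0581
finger_force: 65.3
```

drive_tool([
  {"x": 0, "y": 0, "z": 0, "wx": 0, "wy": 0, "wz": 0, "gripper": 50},
])

```text
t: 13.6
tcp_pos: [0.453, -0.3035, 0.0715]
ee_rot: [-0.0, -0.053, 0.999, 0.0]
force: [0.2, -0.2, -5.5]
gripper_width: 0.0582
finger_force: 65.3
```

drive_tool([
  {"x": 0, "y": 0, "z": 0, "wx": 0, "wy": 0, "wz": 0, "gripper": 50},
])

```text
t: 13.7
tcp_pos: [0.453, -0.3036, 0.0715]
ee_rot: [-0.0, -0.052, 0.999, 0.0]
force: [-0.1, -0.3, -4.8]
gripper_width: 0.0584
finger_force: 65.2
```

C is packed at about 5.2 N. I'll raise it and carry it over the case.

drive_tool([
  {"x": 0, "y": 0, "z": -0.6, "wx": 0, "wy": 0, "wz": 0, "gripper": 50},
  {"x": 0, "y": 0, "z": -0.9, "wx": 0, "wy": 0, "wz": 0, "gripper": 50},
  {"x": 0, "y": 0, "z": -0.9, "wx": 0, "wy": 0, "wz": 0, "gripper": 50},
  {"x": 0, "y": 0, "z": -0.9, "wx": 0, "wy": 0, "wz": 0, "gripper": 50},
  {"x": 0, "y": 0, "z": -0.9, "wx": 0, "wy": 0, "wz": 0, "gripper": 50},
])

```text
t: 14.2
tcp_pos: [0.4533, -0.3038, 0.1792]
ee_rot: [0.0, -0.052, 0.999, -0.0]
force: [0.2, -0.3, -5.0]
gripper_width: 0.0584
finger_force: 65.7
```

drive_tool([
  {"x": 0, "y": 0, "z": -0.9, "wx": 0, "wy": 0, "wz": 0, "gripper": 50},
  {"x": 0, "y": 0, "z": -0.9, "wx": 0, "wy": 0, "wz": 0, "gripper": 50},
  {"x": 0, "y": 0, "z": -0.3, "wx": 0, "wy": 0, "wz": 0, "gripper": 50},
  {"x": 0, "y": 0.3, "z": 0, "wx": 0, "wy": 0, "wz": 0, "gripper": 50},
  {"x": -0.1, "y": 0.7, "z": 0, "wx": 0, "wy": 0, "wz": 0, "gripper": 50},
])

```text
t: 14.7
tcp_pos: [0.4525, -0.2783, 0.2283]
ee_rot: [-0.001, -0.052, 0.999, 0.001]
force: [0.0, -0.2, -6.1]
gripper_width: 0.0585
finger_force: 65.9
```

drive_tool([
  {"x": -0.1, "y": 0.9, "z": 0, "wx": 0, "wy": 0, "wz": 0, "gripper": 50},
  {"x": -0.1, "y": 0.9, "z": 0, "wx": 0, "wy": 0, "wz": 0, "gripper": 50},
  {"x": -0.1, "y": 0.9, "z": 0, "wx": 0, "wy": 0, "wz": 0, "gripper": 50},
  {"x": -0.1, "y": 0.9, "z": 0, "wx": 0, "wy": 0, "wz": 0, "gripper": 50},
  {"x": -0.1, "y": 0.9, "z": 0, "wx": 0, "wy": 0, "wz": 0, "gripper": 50},
])

```text
t: 15.2
tcp_pos: [0.4529, -0.163, 0.2278]
ee_rot: [-0.001, -0.053, 0.999, 0.001]
force: [-0.7, 0.6, -4.7]
gripper_width: 0.0583
finger_force: 65.9
```

drive_tool([
  {"x": -0.1, "y": 0.9, "z": 0, "wx": 0, "wy": 0, "wz": 0, "gripper": 50},
  {"x": -0.1, "y": 0.9, "z": 0, "wx": 0, "wy": 0, "wz": 0, "gripper": 50},
  {"x": -0.1, "y": 0.9, "z": 0, "wx": 0, "wy": 0, "wz": 0, "gripper": 50},
  {"x": -0.1, "y": 0.9, "z": 0, "wx": 0, "wy": 0, "wz": 0, "gripper": 50},
  {"x": -0.1, "y": 0.9, "z": 0, "wx": 0, "wy": 0, "wz": 0, "gripper": 50},
])

```text
t: 15.7
tcp_pos: [0.4532, -0.0501, 0.2279]
ee_rot: [-0.001, -0.053, 0.999, 0.001]
force: [0.3, 0.9, -4.4]
gripper_width: 0.0582
finger_force: 65.9
```

drive_tool([
  {"x": -0.1, "y": 0.9, "z": 0, "wx": 0, "wy": 0, "wz": 0, "gripper": 50},
  {"x": -0.1, "y": 0.9, "z": 0, "wx": 0, "wy": 0, "wz": 0, "gripper": 50},
  {"x": -0.1, "y": 0.9, "z": 0, "wx": 0, "wy": 0, "wz": 0, "gripper": 50},
  {"x": -0.1, "y": 0.9, "z": 0, "wx": 0, "wy": 0, "wz": 0, "gripper": 50},
  {"x": 0, "y": 0.9, "z": 0, "wx": 0, "wy": 0, "wz": 0, "gripper": 50},
])

```text
t: 16.2
tcp_pos: [0.4512, 0.0626, 0.2279]
ee_rot: [-0.001, -0.053, 0.999, 0.0]
force: [0.8, -0.3, -5.8]
gripper_width: 0.0584
finger_force: 65.9
```

Run:
```python
from h import *
go((.442,.156,.229),(.442,.156,.06))
```

```text
t 16.2 tcp [0.4512 0.0626 0.2279] F [ 0.76 -0.3  -5.76] w 0.0584 head 1.677 zdir [-0.003  0.    -1.   ]
  to (0.442, 0.156, 0.229) tool shift in units of 25mm [-0.03  3.75 -0.04]
  to (0.442, 0.156, 0.06) tool shift in units of 25mm [-0.02 -0.    6.76]
```

drive_tool([
  {"x": 0, "y": 0.9, "z": 0, "wx": 0, "wy": 0, "wz": 0, "gripper": 50},
  {"x": 0, "y": 0.9, "z": 0, "wx": 0, "wy": 0, "wz": 0, "gripper": 50},
  {"x": 0, "y": 0.9, "z": 0, "wx": 0, "wy": 0, "wz": 0, "gripper": 50},
  {"x": 0, "y": 0.9, "z": 0, "wx": 0, "wy": 0, "wz": 0, "gripper": 50},
  {"x": 0, "y": 0, "z": 0, "wx": 0, "wy": 0, "wz": 0, "gripper": 50},
])

```text
t: 16.7
tcp_pos: [0.4412, 0.1529, 0.2279]
ee_rot: [-0.002, -0.054, 0.999, 0.0]
force: [0.4, -0.1, -4.5]
gripper_width: 0.0581
finger_force: 66.6
```

drive_tool([
  {"x": 0, "y": 0, "z": 0, "wx": 0, "wy": 0, "wz": 0, "gripper": 50},
  {"x": 0, "y": 0, "z": 0, "wx": 0, "wy": 0, "wz": 0, "gripper": 50},
])

```text
t: 16.9
tcp_pos: [0.4425, 0.15, 0.2288]
ee_rot: [-0.001, -0.053, 0.999, -0.0]
force: [0.8, -0.7, -4.8]
gripper_width: 0.0583
finger_force: 66.6
```

Run:
```python
from h import *
go((.442,.156,.06))
grab('side','s2.png')
```

```text
t 16.9 tcp [0.4425 0.15   0.2288] F [ 0.84 -0.74 -4.79] w 0.0583 head 1.676 zdir [-0.001 -0.    -1.   ]
  to (0.442, 0.156, 0.06) tool shift in units of 25mm [-0.01  0.24  6.75]
```

View pics/s2.png

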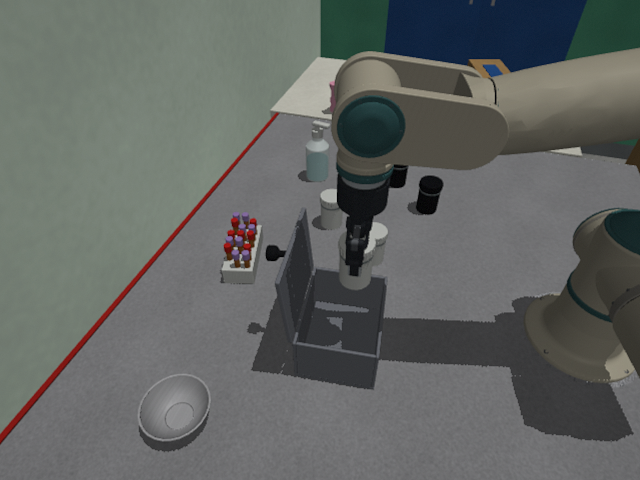

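The side view shows the packed canister held over the case at about (355,265), clear of the lid on the left. I'll lower it.

drive_tool([
  {"x": 0, "y": 0.24, "z": 0.5, "wx": 0, "wy": 0, "wz": 0, "gripper": 50},
  {"x": 0, "y": 0, "z": 0.8, "wx": 0, "wy": 0, "wz": 0, "gripper": 50},
  {"x": 0, "y": 0, "z": 0.8, "wx": 0, "wy": 0, "wz": 0, "gripper": 50},
  {"x": 0, "y": 0, "z": 0.8, "wx": 0, "wy": 0, "wz": 0, "gripper": 50},
  {"x": 0, "y": 0, "z": 0.8, "wx": 0, "wy": 0, "wz": 0, "gripper": 50},
])

```text
t: 17.45
tcp_pos: [0.442, 0.1559, 0.1352]
ee_rot: [-0.0, -0.052, 0.999, 0.0]
force: [-0.4, 0.4, -5.1]
gripper_width: 0.0584
finger_force: 66.7
```

drive_tool([
  {"x": 0, "y": 0, "z": 0.8, "wx": 0, "wy": 0, "wz": 0, "gripper": 50},
  {"x": 0, "y": 0, "z": 0.8, "wx": 0, "wy": 0, "wz": 0, "gripper": 50},
  {"x": 0, "y": 0, "z": 0.8, "wx": 0, "wy": 0, "wz": 0, "gripper": 50},
  {"x": 0, "y": 0, "z": 0.3, "wx": 0, "wy": 0, "wz": 0, "gripper": 50},
  {"x": 0, "y": 0, "z": 0.15, "wx": 0, "wy": 0, "wz": 0, "gripper": 50},
])

```text
t: 17.95
tcp_pos: [0.4419, 0.1559, 0.0647]
ee_rot: [-0.001, -0.052, 0.999, -0.0]
force: [-0.5, -0.3, -4.9]
gripper_width: 0.0583
finger_force: 66.7
```

drive_tool([
  {"x": 0, "y": 0, "z": 0, "wx": 0, "wy": 0, "wz": 0, "gripper": 50},
  {"x": 0, "y": 0, "z": 0.1, "wx": 0, "wy": 0, "wz": 0, "gripper": 50},
  {"x": 0, "y": 0, "z": 0.1, "wx": 0, "wy": 0, "wz": 0, "gripper": 50},
])

```text
t: 18.25
tcp_pos: [0.4431, 0.1563, 0.0616]
ee_rot: [0.001, -0.052, 0.999, 0.0]
force: [0.1, 0.2, -5.2]
gripper_width: 0.0584
finger_force: 66.7
```

drive_tool([
  {"x": 0, "y": 0, "z": 0.1, "wx": 0, "wy": 0, "wz": 0, "gripper": 50},
  {"x": 0, "y": 0, "z": 0, "wx": 0, "wy": 0, "wz": 0, "gripper": 50},
  {"x": 0, "y": 0, "z": 0, "wx": 0, "wy": 0, "wz": 0, "gripper": 50},
])

```text
t: 18.55
tcp_pos: [0.4425, 0.1562, 0.0583]
ee_rot: [0.0, -0.052, 0.999, 0.0]
force: [0.1, -0.1, -5.4]
gripper_width: 0.0583
finger_force: 66.6
```

drive_tool([
  {"x": 0, "y": 0, "z": 0.05, "wx": 0, "wy": 0, "wz": 0, "gripper": 50},
  {"x": 0, "y": 0, "z": 0, "wx": 0, "wy": 0, "wz": 0, "gripper": 50},
])

```text
t: 18.75
tcp_pos: [0.4427, 0.1562, 0.0573]
ee_rot: [0.0, -0.052, 0.999, 0.0]
force: [0.8, -0.5, -4.0]
gripper_width: 0.058
finger_force: 66.6
```

drive_tool([
  {"x": 0, "y": 0, "z": 0.05, "wx": 0, "wy": 0, "wz": 0, "gripper": 50},
  {"x": 0, "y": 0, "z": 0, "wx": 0, "wy": 0, "wz": 0, "gripper": 50},
])

```text
t: 18.95
tcp_pos: [0.4434, 0.1562, 0.0572]
ee_rot: [0.001, -0.052, 0.999, 0.0]
force: [-1.6, -1.7, 5.8]
gripper_width: 0.0579
finger_force: 66.7
```

Contact with the floor. I'll release and rise.

drive_tool([
  {"x": 0, "y": 0, "z": 0, "wx": 0, "wy": 0, "wz": 0, "gripper": 62},
  {"x": 0, "y": 0, "z": 0, "wx": 0, "wy": 0, "wz": 0, "gripper": 85},
  {"x": 0, "y": 0, "z": 0, "wx": 0, "wy": 0, "wz": 0, "gripper": 85},
  {"x": 0, "y": 0, "z": 0, "wx": 0, "wy": 0, "wz": 0, "gripper": 85},
  {"x": 0, "y": 0, "z": 0, "wx": 0, "wy": 0, "wz": 0, "gripper": 85},
])

```text
t: 19.45
tcp_pos: [0.4425, 0.1562, 0.0558]
ee_rot: [0.0, -0.053, 0.999, 0.0]
force: [0.6, 0.6, -0.3]
gripper_width: 0.0853
finger_force: 0.0
```

drive_tool([
  {"x": 0, "y": 0, "z": -0.5, "wx": 0, "wy": 0, "wz": 0, "gripper": 85},
  {"x": 0, "y": 0, "z": -1, "wx": 0, "wy": 0, "wz": 0, "gripper": 85},
  {"x": 0, "y": 0, "z": -1, "wx": 0, "wy": 0, "wz": 0, "gripper": 85},
  {"x": 0, "y": 0, "z": -1, "wx": 0, "wy": 0, "wz": 0, "gripper": 85},
  {"x": 0, "y": 0, "z": -1, "wx": 0, "wy": 0, "wz": 0, "gripper": 85},
])

```text
t: 19.95
tcp_pos: [0.4425, 0.1561, 0.1704]
ee_rot: [0.001, -0.053, 0.999, 0.0]
force: [-0.0, -0.0, -0.3]
gripper_width: 0.0849
finger_force: 0.0
```

drive_tool([
  {"x": 0, "y": 0, "z": -1, "wx": 0, "wy": 0, "wz": 0, "gripper": 85},
  {"x": 0, "y": 0, "z": -1, "wx": 0, "wy": 0, "wz": 0, "gripper": 85},
  {"x": 0, "y": 0, "z": -1, "wx": 0, "wy": 0, "wz": 0, "gripper": 30},
  {"x": 0, "y": 0, "z": -1, "wx": 0, "wy": 0, "wz": 0, "gripper": 0},
  {"x": 0, "y": 0, "z": -1, "wx": 0, "wy": 0, "wz": 0, "gripper": 0},
])

```text
t: 20.45
tcp_pos: [0.4422, 0.156, 0.2954]
ee_rot: [0.001, -0.052, 0.999, 0.0]
force: [0.0, -0.7, -0.3]
gripper_width: 0.0432
finger_force: 0.0
```

Run:
```python
from h import *
import pickle
t=pickle.load(open('top.pkl','rb'));s=pickle.load(open('side.pkl','rb'))
# lid free edge: triangulate knob & lid top corners
def tri(a,b):
    (o1,d1),(o2,d2)=ray(t,*a),ray(s,*b);d1/=np.linalg.norm(d1);d2/=np.linalg.norm(d2)
    x=np.linalg.lstsq(np.c_[d1,-d2],o2-o1,rcond=None)[0];p,q=o1+d1*x[0],o2+d2*x[1]
    return ((p+q)/2).round(4),np.linalg.norm(p-q).round(4)
print('knob',tri((244,223),(272,253)))
print('far-left top corner',tri((202.8,239),(280,275)))
print('right top corner',tri((284.5,231.5),(308,211)))
go((.442,.156,.33))
grab('side','s3.png')
```

```text
knob (array([0.5849, 0.1745, 0.2227]), np.float64(0.0003))
far-left top corner (array([0.5337, 0.2584, 0.2688]), np.float64(0.0023))
right top corner (array([0.5574, 0.0745, 0.247 ]), np.float64(0.0086))
t 20.45 tcp [0.4422 0.156  0.2954] F [ 0.04 -0.74 -0.26] w 0.0432 head 1.676 zdir [ 0.001  0.    -1.   ]
  to (0.442, 0.156, 0.33) tool shift in units of 25mm [ 0.01 -0.   -1.38]
```

View pics/s3.png

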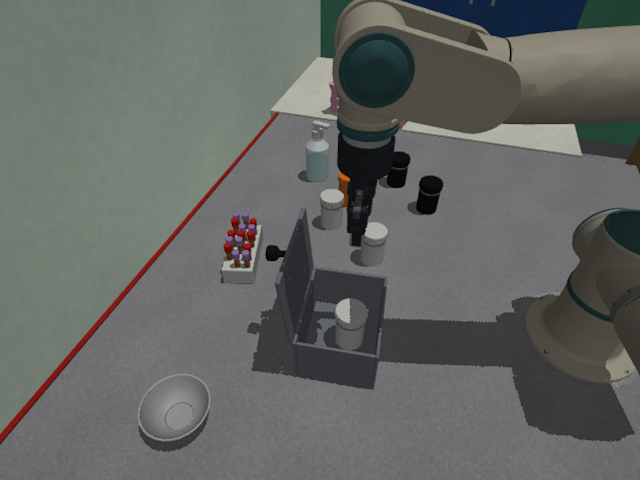

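The side view shows the packed canister standing upright in the case at (350,325) and let go; the other two are still standing. Next I go behind the lid with the fingers closed, 50 mm to one side of the knob.

drive_tool([
  {"x": 0, "y": -0.5, "z": -0.2, "wx": 0, "wy": 0, "wz": 0, "gripper": 0},
  {"x": 0, "y": -0.5, "z": 0, "wx": 0, "wy": 0, "wz": 0, "gripper": 0},
  {"x": 0, "y": -0.5, "z": 0, "wx": 0, "wy": 0, "wz": 0, "gripper": 0},
  {"x": 0, "y": -0.5, "z": 0, "wx": 0, "wy": 0, "wz": 0, "gripper": 0},
  {"x": -0.8, "y": 0, "z": 0, "wx": 0, "wy": 0, "wz": 0, "gripper": 0},
])

```text
t: 21.0
tcp_pos: [0.4671, 0.1064, 0.2984]
ee_rot: [-0.0, -0.051, 0.999, -0.0]
force: [0.1, -0.3, 0.2]
gripper_width: -0.0002
finger_force: 0.0
```

drive_tool([
  {"x": -1, "y": 0, "z": 0, "wx": 0, "wy": 0, "wz": 0, "gripper": 0},
  {"x": -1, "y": 0, "z": 0, "wx": 0, "wy": 0, "wz": 0, "gripper": 0},
  {"x": -1, "y": 0, "z": 0, "wx": 0, "wy": 0, "wz": 0, "gripper": 0},
  {"x": -1, "y": 0, "z": 0, "wx": 0, "wy": 0, "wz": 0, "gripper": 0},
  {"x": -1, "y": 0, "z": 0, "wx": 0, "wy": 0, "wz": 0, "gripper": 0},
])

```text
t: 21.5
tcp_pos: [0.5929, 0.1204, 0.2974]
ee_rot: [-0.001, -0.052, 0.999, -0.0]
force: [-0.1, 0.0, 0.4]
gripper_width: -0.0003
finger_force: 0.0
```

drive_tool([
  {"x": -0.8, "y": 0, "z": 0, "wx": 0, "wy": 0, "wz": 0, "gripper": 0},
  {"x": 0, "y": 0, "z": 0, "wx": 0, "wy": 0, "wz": 0, "gripper": 0},
  {"x": 0, "y": 0, "z": 0, "wx": 0, "wy": 0, "wz": 0, "gripper": 0},
])

```text
t: 21.8
tcp_pos: [0.6117, 0.1228, 0.2973]
ee_rot: [-0.001, -0.052, 0.999, -0.0]
force: [-0.6, -0.4, -0.3]
gripper_width: 0.0001
finger_force: 0.0
```

```bash
cat >> h.py <<'E'
def cs():
    s=env.read_state();p=s['tcp_pos']-np.array([.4567,.1573,0]);R=Ro.from_euler('z',.105).as_matrix()
    print('t',round(s['t'],2),'case frame u,v,z',(R.T@p).round(4),'F',np.round(s['force'],1),'w',round(s['gripper_width'],4))
E
python3 - <<'E'
from h import *
cs();f=grab('side','s4.png')
E
```

```text
t 21.8 case frame u,v,z [ 0.1505 -0.0506  0.2973] F [-0.6 -0.4 -0.3] w 0.0001
```

View pics/s4.png

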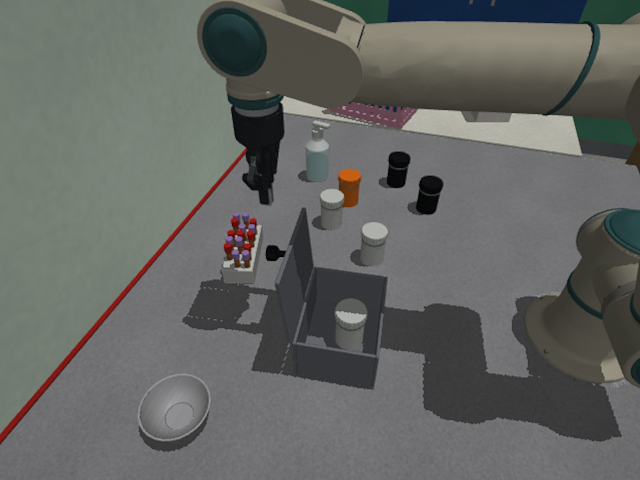

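The side view shows the tool behind the lid at (265,190), clear of the knob at (272,253). I'll lower it and start pushing the lid.

drive_tool([
  {"x": 0, "y": 0, "z": 0.8, "wx": 0, "wy": 0, "wz": 0, "gripper": 0},
  {"x": 0, "y": 0, "z": 0.9, "wx": 0, "wy": 0, "wz": 0, "gripper": 0},
  {"x": 0, "y": 0, "z": 0.8, "wx": 0, "wy": 0, "wz": 0, "gripper": 0},
  {"x": 0.5, "y": 0, "z": 0, "wx": 0, "wy": 0, "wz": 0, "gripper": 0},
  {"x": 0.5, "y": 0, "z": 0, "wx": 0, "wy": 0, "wz": 0, "gripper": 0},
])

```text
t: 22.35
tcp_pos: [0.5856, 0.1207, 0.2351]
ee_rot: [-0.001, -0.052, 0.999, -0.0]
force: [-0.3, 0.3, 1.3]
gripper_width: 0.0004
finger_force: 0.0
```

drive_tool([
  {"x": 0.3, "y": 0, "z": 0, "wx": 0, "wy": 0, "wz": 0, "gripper": 0},
  {"x": 0.3, "y": 0, "z": 0, "wx": 0, "wy": 0, "wz": 0, "gripper": 0},
])

```text
t: 22.55
tcp_pos: [0.5713, 0.1193, 0.2365]
ee_rot: [0.001, -0.052, 0.999, 0.0]
force: [2.6, 0.5, 0.1]
gripper_width: 0.0002
finger_force: 1.5
```

drive_tool([
  {"x": 0.4, "y": 0, "z": 0, "wx": 0, "wy": 0, "wz": 0, "gripper": 0},
  {"x": 0.4, "y": 0, "z": 0, "wx": 0, "wy": 0, "wz": 0, "gripper": 0},
])

```text
t: 22.75
tcp_pos: [0.552, 0.1172, 0.2367]
ee_rot: [0.001, -0.052, 0.999, 0.0]
force: [2.4, -0.1, 1.6]
gripper_width: 0.0003
finger_force: 1.0
```

```bash
python3 -c "
from h import *
cs()"
```

```text
t 22.75 case frame u,v,z [ 0.0906 -0.0498  0.2367] F [ 2.4 -0.1  1.6] w 0.0003
```

drive_tool([
  {"x": 0.6, "y": 0, "z": 0.05, "wx": 0, "wy": 0, "wz": 0, "gripper": 0},
  {"x": 0.6, "y": 0, "z": 0.1, "wx": 0, "wy": 0, "wz": 0, "gripper": 0},
  {"x": 0.45, "y": 0, "z": 0.15, "wx": 0, "wy": 0, "wz": 0, "gripper": 0},
  {"x": 0.45, "y": 0, "z": 0.2, "wx": 0, "wy": 0, "wz": 0, "gripper": 0},
  {"x": 0.45, "y": 0, "z": 0.22, "wx": 0, "wy": 0, "wz": 0, "gripper": 0},
])

```text
t: 23.25
tcp_pos: [0.4885, 0.1105, 0.2186]
ee_rot: [0.001, -0.052, 0.999, 0.0]
force: [1.4, -0.3, 0.5]
gripper_width: 0.0001
finger_force: 0.7
```

drive_tool([
  {"x": 0.4, "y": 0, "z": 0.28, "wx": 0, "wy": 0, "wz": 0, "gripper": 0},
  {"x": 0.4, "y": 0, "z": 0.3, "wx": 0, "wy": 0, "wz": 0, "gripper": 0},
  {"x": 0.35, "y": 0, "z": 0.33, "wx": 0, "wy": 0, "wz": 0, "gripper": 0},
  {"x": 0.3, "y": 0, "z": 0.37, "wx": 0, "wy": 0, "wz": 0, "gripper": 0},
  {"x": 0.28, "y": 0, "z": 0.39, "wx": 0, "wy": 0, "wz": 0, "gripper": 0},
])

```text
t: 23.75
tcp_pos: [0.4456, 0.106, 0.1764]
ee_rot: [0.001, -0.052, 0.999, 0.0]
force: [1.1, 0.4, -0.1]
gripper_width: 0.0004
finger_force: 0.5
```

Run:
```python
from h import *
cs();f=grab('side','s5.png')
```

```text
t 23.75 case frame u,v,z [-0.0164 -0.0498  0.1764] F [ 1.1  0.4 -0.1] w 0.0004
```

View pics/s5.png

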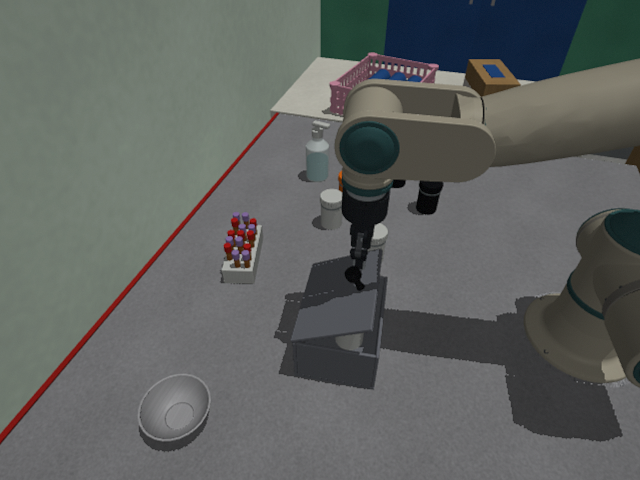

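The side view shows the lid following down to about 0.5 rad, with the fingertips on it beside the knob at (355,280). I'll finish pressing it shut.

drive_tool([
  {"x": 0.15, "y": 0, "z": 0.4, "wx": 0, "wy": 0, "wz": 0, "gripper": 0},
  {"x": 0.15, "y": 0, "z": 0.4, "wx": 0, "wy": 0, "wz": 0, "gripper": 0},
  {"x": 0.1, "y": 0, "z": 0.4, "wx": 0, "wy": 0, "wz": 0, "gripper": 0},
  {"x": 0.1, "y": 0, "z": 0.4, "wx": 0, "wy": 0, "wz": 0, "gripper": 0},
  {"x": 0, "y": 0, "z": 0.3, "wx": 0, "wy": 0, "wz": 0, "gripper": 0},
])

```text
t: 24.3
tcp_pos: [0.4328, 0.1048, 0.1273]
ee_rot: [-0.001, -0.053, 0.999, -0.0]
force: [-0.5, 0.4, 0.3]
gripper_width: 0.0002
finger_force: 0.4
```

drive_tool([
  {"x": 0, "y": 0, "z": 0.15, "wx": 0, "wy": 0, "wz": 0, "gripper": 0},
  {"x": 0, "y": 0, "z": 0.1, "wx": 0, "wy": 0, "wz": 0, "gripper": 0},
  {"x": 0, "y": 0, "z": 0, "wx": 0, "wy": 0, "wz": 0, "gripper": 0},
])

```text
t: 24.6
tcp_pos: [0.4331, 0.1049, 0.1243]
ee_rot: [-0.0, -0.053, 0.999, -0.0]
force: [-13.1, -2.4, 18.7]
gripper_width: 0.0
finger_force: 9.3
```

```bash
python3 -c "
from h import *
cs()"
```

```text
t 24.6 case frame u,v,z [-0.029  -0.0497  0.1243] F [-13.1  -2.4  18.7] w 0.0
```

The lid hit a hard stop at z=0.124, just where shut was predicted. I'll hold briefly, retreat and check.

drive_tool([
  {"x": 0, "y": 0, "z": 0.05, "wx": 0, "wy": 0, "wz": 0, "gripper": 0},
  {"x": 0, "y": 0, "z": 0, "wx": 0, "wy": 0, "wz": 0, "gripper": 0},
  {"x": 0, "y": 0, "z": 0, "wx": 0, "wy": 0, "wz": 0, "gripper": 0},
])

```text
t: 24.9
tcp_pos: [0.4331, 0.1049, 0.1242]
ee_rot: [-0.0, -0.053, 0.999, -0.0]
force: [-16.2, -3.6, 26.2]
gripper_width: -0.0004
finger_force: 13.0
```

drive_tool([
  {"x": 0, "y": 0, "z": -0.5, "wx": 0, "wy": 0, "wz": 0, "gripper": 0},
  {"x": 0, "y": 0, "z": -1, "wx": 0, "wy": 0, "wz": 0, "gripper": 0},
  {"x": 0, "y": 0, "z": -1, "wx": 0, "wy": 0, "wz": 0, "gripper": 0},
  {"x": 0, "y": 0, "z": -1, "wx": 0, "wy": 0, "wz": 0, "gripper": 0},
  {"x": 0, "y": 0, "z": -1, "wx": 0, "wy": 0, "wz": 0, "gripper": 0},
])

```text
t: 25.4
tcp_pos: [0.4335, 0.1049, 0.2347]
ee_rot: [0.0, -0.052, 0.999, 0.0]
force: [0.4, 0.6, 0.6]
gripper_width: 0.0003
finger_force: 0.0
```

drive_tool([
  {"x": 0, "y": 0, "z": 0, "wx": 0, "wy": 0, "wz": 0, "gripper": 0},
  {"x": 0, "y": 0, "z": 0, "wx": 0, "wy": 0, "wz": 0, "gripper": 0},
  {"x": 0, "y": 0, "z": 0, "wx": 0, "wy": 0, "wz": 0, "gripper": 0},
])

```text
t: 25.7
tcp_pos: [0.433, 0.1048, 0.2323]
ee_rot: [-0.001, -0.052, 0.999, -0.0]
force: [-0.1, 0.2, 0.1]
gripper_width: 0.0002
finger_force: 0.0
```

Run:
```python
from h import *
cs();f=grab('side','s6.png')
```

```text
t 25.7 case frame u,v,z [-0.0291 -0.0497  0.2323] F [-0.1  0.2  0.1] w 0.0002
```

View pics/s6.png

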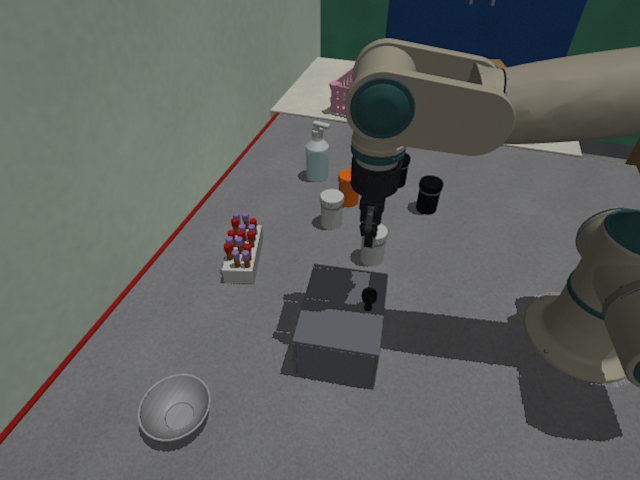

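The side view shows the lid lying flat and shut with the knob at (370,297). Both empty canisters stand at (331,210) and (373,245), the bystanders haven't moved, and the tool is clear.

```bash
python3 -c "
from plant import env
print(env.close_job())"
```

```text
the job is handed in; nothing more can be done
None
```

I handed the job in at about 26 s: the packed canister (about 5 N, the other two about 1.3 N) stands upright in the case with the lid pressed shut, and both empty ones stand on the table; the hand-in call returned no verdict.

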